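# Clear the gauge and hold the fittings bin open for counting

### The job

A delicate pressure gauge has been left on the closed lid of the steel fittings bin: take it off with a light grip and set it down gently, face up, wholly on the black rubber mat, and let go of it. Then raise the bin's lid to 45 degrees, halfway between closed and upright and no more than about 5 degrees off, and keep it there so the stock can be counted: the lid falls shut by itself, so finish while still holding it open at that angle. Leave the other things on the bench where they are.

Things in the scene. Friction and masses are not known exactly. Their poses are not given: they have to be found in the camera images.
- bin: Grey sheet-steel fittings bin, screwed to the bench, 200 x 200 x 110 mm high without its lid, with brass fittings inside. Origin at the centre of its underside, on the bench; its own +x points from the handle side (the side nearer the robot) to the hinge side, z up.
- lid (a joint): Angle of the bin's lid in rad: 0 closed (level), 0.785 = 45 degrees, 1.57 upright, stop at 1.9. The lid weighs about 0.4 kg, turns freely and falls shut when let go.
- lid_hinge (a point): Point on the hinge line at mid-width: at the far top edge of the bin, 110 mm above the bench. The hinge line is parallel to the bin's y axis. The lid is a plate 4 mm thick (204 x 206 mm) lying above this height, so its upper face is 114 mm above the bench when closed.
- lid_handle (a point): Middle of the straight bar of the bow handle on the lid: a round steel bar 10 mm thick, 120 mm long, parallel to the hinge, on two end posts. It lies 170 mm from the hinge line towards the front and 40 mm above it with the lid closed (36 mm above the lid's upper face), and turns with the lid. Its axes are the lid's: with the lid closed, those of the bin.
- gauge_center (a point): Centre (half-way up) of the steel pressure gauge: a round case 50 mm in diameter and 32 mm thick, about 0.2 kg, lying face up (white dial on top) on the rear part of the lid; this point is 16 mm above what it lies on. Its +x points along the brass stem, which sticks out sideways to 51 mm from the centre (14 mm wide and 14 mm high for its first 15 mm, then 11 mm thick); z points up out of the dial.
- gauge: The same gauge; this origin is the centre of its underside. Delicate: more than about 50 N on each finger would spoil it, and so would a drop of more than 1 cm.
- mat: Black rubber mat fixed on the bench, 130 x 130 x 6 mm thick, left or right of the bin. Origin at the centre of its underside, on the bench; x and y along its edges.
- pick_bin: Bystander: yellow plastic open pick bin with dark fittings in it, 160 x 105 x 75 mm high, loose, on the other side of the bin from the mat. Origin at the centre of its underside.
- carton: Bystander: closed cardboard carton, 120 x 150 x 100 mm high, loose. Origin at the centre of its underside.
- valve: Bystander: brass ball valve with a yellow lever, about 150 x 56 x 80 mm high, loose. Origin at the bottom, under the lever's pivot.
Mind the look-alikes: they are no part of the job. Of the things like the gauge, leave any that is brown; of the rest the larger one is meant. There is more than one size of the mat; the job needs the smallest.

How it is judged:
By the outcome, as a careful person would: the job done as asked, in the order asked, and still so for the second after the job is handed in, while the arm keeps its last pose, push and grip.
It also fails if it takes over 59 s, if anything falls off the work surface, if the arm or the gripper's body presses on something with over 40 N, if the wrist force passes 120 N, or if a joint passes its speed limit or range.

### The arm

A 6-joint arm with a two-finger parallel gripper is mounted at the origin on the work surface. World frame = base frame: x ahead of the robot, y to its left, z up, the work surface at z = 0. Lengths are in m, angles in rad, forces in N, time in s.
With the tool pointing down it reaches from about 0.375 to 0.9 m from the base axis. Payload 3.1 kg.
Tool frame: the origin (TCP) lies at the very end of the fingers, on their centre line; the grasp point (between the pads) lies 19 mm behind it (grip_depth is the distance from the TCP to the grasp point, in m); z points along the fingers, y is the line along which they close (so a half turn about z gives the same grasp; the last joint's range is limited). The gripper opens to 85 mm and grips with 20 to 120 N. Pads are 22 mm wide; open, the fingers measure 114 mm over their backs; the gripper's body (76 mm by 85 mm) begins 54 mm behind the grasp point. The pads swing forward as they close: fully open they stand 13 mm farther back than shut.
Start: joints at [0.989, 0.527, 1.433, -0, 1.181, -0.178], TCP at [0.246, 0.575, 0.206] pointing down, gripper open.
Joint ranges: [-3.08, 3.08], [-0.75, 2.2], [0.22, 2.44], [-1.43, 4.57], [0, 2.65], [-2.85, 2.85]. Speed limits (rad/s): [2.79, 2.79, 3.14, 3.14, 3.14, 3.14].

### API

Orientations are given as a unit quaternion [x, y, z, w].
In Python, from station import * gives the robot as it stands.
- The arm moves only by the tool apply_moves, never from a script. Its argument "plan" is a list of rows, each a list of 7 numbers: the shift along the tool's x, y, z in m, then the turn, a rotation vector about the tool's x, y, z in rad, then the gripper command: -1 is fully open, 1 is shut, values between are in proportion. In form: [[dx, dy, dz, wx, wy, wz, jaw], ...]. A call has 1 to 8 rows; each row shifts and turns the commanded pose from where the row before left it, along the tool's axes as they then stand; what a row does not reach is not made up. A row lasts 1/8 s, in which the tool goes at most 62.5 mm and 10.7 degrees, less where a joint would pass 70% of its speed; a pose out of reach is approached as far as the arm can. A call is refused whole if a number of a shift passes 0.0625 or a number of a turn 0.188, either way. A call with a gripper value outside its range is refused whole. The fingers move at their own pace and stop on an object; "force" is the grip in N (left out, the last holds). Time passes only in rows, so rows that do not move let the fingers close. It gives the time, the measured TCP pose, the force, the opening and the grip force at its end, in the units of the state.
- sense(): the state, without advancing time (a new reading comes with each control period).
- snapshot(name): name is "side" or "top" or "wrist"; returns the picture (400x640x3 uint8, red, green, blue); there is no depth.
- calibration(name): a dict with "camera_matrix" (3x3 intrinsics, pixels), "R" (3x3) and "t" (3): a world point X has camera coordinates R X + t; the wrist camera has in their place "mount" (4x4, takes a point from camera to tool coordinates, whose origin is the TCP and whose axes are the flange's). Camera axes: x right, y down, z forward; pixel columns grow to the right and rows downward; lengths in m; the calibration is good to about 2 mm. A picture is of the moment at which its call begins: read the wrist's pose just before it. calibration takes no time and is no camera call.
- sign_off(): hands the job in; it is judged then, once.
The state is a dict: "t": time; "q": joint angles; "qd": joint speeds; "tau": joint torques, N m; "tcp_pos": TCP position; "tool_rot": TCP orientation; "force": force on the tool from outside, world axes, zero at the start; "ft_torque": the same for the moment, N m; "finger_gap": opening from 0.0 (shut) to 1.0 (fully open); "gripper_force": force on a finger pad.
Only numpy, scipy, OpenCV 4.12 (cv2) and the standard library are available. Lean on these libraries where they do the work, as an engineer would, in place of code of your own. Each camera call takes 0.05 s, during which the arm holds its last target. There are 200 camera calls.

## Working session

There is one attempt and no reset: what is moved stays moved. The work goes in short steps, Python scripts to look and compute and a tool call to move; the robot and the scene stay as the last step left them, time stands still between calls to the robot, and variables do not carry over. Pictures are saved under pics/ and viewed, at most 10 in all, crops included, and the job is handed in when it is done.

Besides the shell and the picture viewer there is one more tool, called after ">>>" in YAML: its name, and indented under it one key for each argument. apply_moves: Moves the arm, as the interface text tells. Its arguments: {"type":"object","properties":{"plan":{"type":"array"},"force":{"type":"number"}},"required":["plan"]}

```bash
mkdir -p pics
python3 - <<'E'
from station import *
import cv2
for n in ("top","side"):
    cv2.imwrite(f"pics/{n}0.png",snapshot(n)[:,:,::-1])
    c=calibration(n);print(n,c)
print(calibration("wrist"));s=sense();print(s)
E
```

```text
top {'camera_matrix': array([[382.70320714,   0.        , 317.50937437],
       [  0.        , 382.70320714, 193.01573922],
       [  0.        ,   0.        ,   1.        ]]), 'R': array([[-0.02893997, -0.99951948, -0.01110326],
       [-0.9853427 ,  0.03039415, -0.16785699],
       [ 0.1681138 ,  0.00608274, -0.98574883]]), 't': array([-0.09265715,  0.56958721,  1.03668296])}
side {'camera_matrix': array([[367.82189679,   0.        , 317.21020797],
       [  0.        , 367.82189679, 192.34296543],
       [  0.        ,   0.        ,   1.        ]]), 'R': array([[ 0.97465045, -0.22343037, -0.01163491],
       [-0.17998804, -0.75213324, -0.63395576],
       [ 0.13289397,  0.61997941, -0.77328179]]), 't': array([-0.560704  ,  0.08932447,  1.07565531])}
{'camera_matrix': array([[290.2327473 ,   0.        , 322.02227623],
       [  0.        , 290.2327473 , 200.7306904 ],
       [  0.        ,   0.        ,   1.        ]]), 'mount': array([[-5.01614565e-04, -9.61720750e-01, -2.74030925e-01,
         6.87370336e-02],
       [ 9.99999833e-01, -4.03515306e-04, -4.14352644e-04,
         3.
[... 161 characters left out ...]
       1.00000000e+00]])}
{'t': 0.1, 'q': array([ 9.88498071e-01,  5.28350701e-01,  1.43379150e+00,  1.32169191e-06,
        1.18143800e+00, -1.78498926e-01]), 'qd': array([-0.00015507, -0.00106317, -0.00255165, -0.00028377, -0.00010533,
       -0.00022315]), 'tau': array([ 5.43980168e-04, -4.43300772e+01, -1.78585535e+01, -2.28783692e-04,
        3.88016153e-03,  1.37919361e-06]), 'tcp_pos': array([0.24514568, 0.5741417 , 0.20473986]), 'tool_rot': array([ 2.00530917e-01,  9.79686870e-01, -9.22510803e-04, -3.69547166e-04]), 'force': array([ 0.23846042, -0.48662572, -0.39613962]), 'ft_torque': array([0.00862272, 0.01139836, 0.02758618]), 'gripper_force': 0.0, 'finger_gap': 0.9984451807195425}
```

View pics/top0.png

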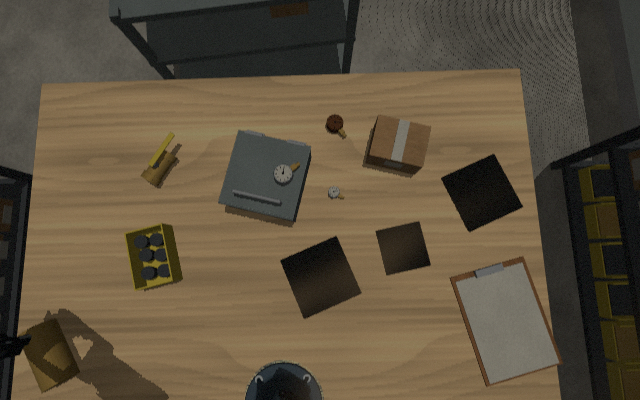

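View pics/side0.png

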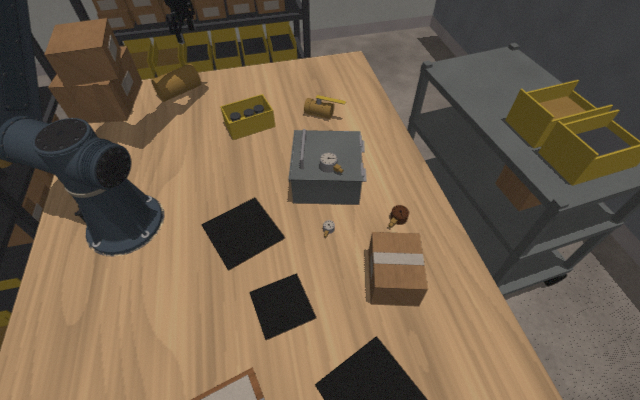

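Candidates in the top view:
- **Gauges:** white on the lid (283,174), small white on the bench (334,192) and brown (335,124). I choose the one on the lid.
- **Mats:** (320,277), (403,248) and (482,192). I choose the smallest, (403,248).

Next is a close crop to check this.

Run:
```python
import cv2
a=cv2.imread("pics/top0.png")[115:285,205:440]
a=cv2.resize(a,None,fx=3.4,fy=3.4,interpolation=cv2.INTER_CUBIC)
a=cv2.convertScaleAbs(a,alpha=1.5,beta=20);cv2.imwrite("pics/c1.png",a);print(a.shape)
```

```text
(578, 799, 3)
```

View pics/c1.png

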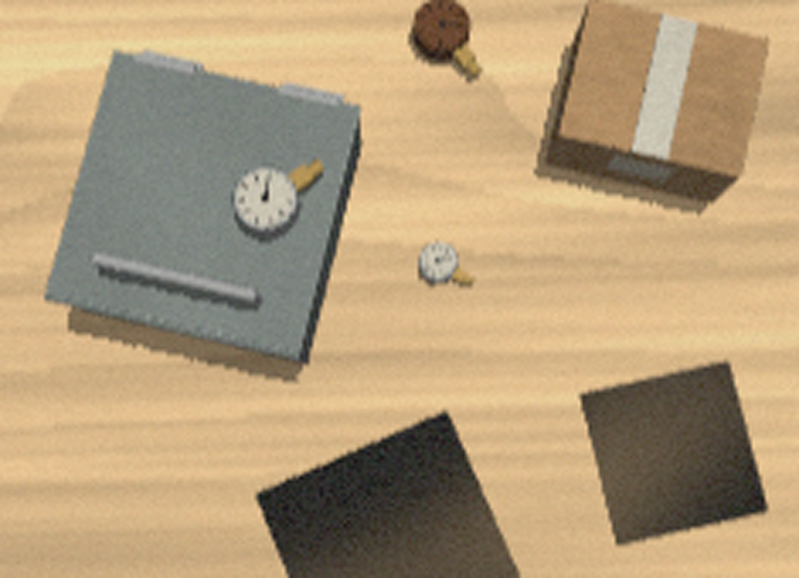

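The crop shows the chosen gauge on the lid at (265,199) with its stem tip at (317,165). The handle bar runs (97,260)-(258,296), and the small mat is at right, with corners (581,395), (729,362), (768,510), (618,545).

```bash
cat > h.py <<'E'
import numpy as np
from station import *
from scipy.spatial.transform import Rotation as Ro
def ray(name,uv,z,pose=None):
    c=calibration(name);K=c["camera_matrix"]
    d=np.linalg.solve(K,np.array([uv[0],uv[1],1.]))
    if name=="wrist":
        p,q=pose;R=Ro.from_quat(q).as_matrix();M=c["mount"]
        o=p+R@M[:3,3];d=R@M[:3,:3]@d
    else:
        o=-c["R"].T@c["t"];d=c["R"].T@d
    return o+d*(z-o[2])/d[2]
E
python3 - <<'E'
from h import *
f=lambda u,v,z:ray("top",(205+(u+.5)/3.4-.5,115+(v+.5)/3.4-.5),z)
np.set_printoptions(precision=4,suppress=True)
L=np.array([f(u,v,.114) for u,v in [(115,52),(360,105),(304,362),(45,298)]]);print("lid",L,L.mean(0))
for i in range(4): e=L[(i+1)%4]-L[i];print(np.linalg.norm(e),np.degrees(np.arctan2(e[1],e[0])))
H=[f(97,260,.152),f(258,296,.152)];e=H[1]-H[0];print("handle",H,np.mean(H,0),np.linalg.norm(e),np.degrees(np.arctan2(e[1],e[0])))
g=f(265,199,.146);s=f(317,165,.130);print("gauge",g,s,np.degrees(np.arctan2(*(s-g)[1::-1])),np.linalg.norm((s-g)[:2]))
print("gauge side",ray("side",(328,158.5),.146))
M=np.array([f(u,v,.006) for u,v in [(581,395),(729,362),(768,510),(618,545)]]);print("mat",M,M.mean(0))
for i in range(4): e=M[(i+1)%4]-M[i];print(np.linalg.norm(e),np.degrees(np.arctan2(e[1],e[0])))
print(Ro.from_quat(sense()["tool_rot"]).as_matrix())
E
```

```text
lid [[ 0.7372  0.1014  0.114 ]
 [ 0.6866 -0.0949  0.114 ]
 [ 0.4823 -0.0463  0.114 ]
 [ 0.5384  0.155   0.114 ]] [0.6111 0.0288 0.114 ]
0.2027201407753161 -104.46430570300987
0.20995763765525566 166.62415741153478
0.20898861982264227 74.42314945476778
0.20587415015035365 -15.087915896624795
handle [array([0.5604, 0.1058, 0.152 ]), array([ 0.5292, -0.0154,  0.152 ])] [0.5448 0.0452 0.152 ] 0.12514496631589242 -104.42045409634784
gauge [ 0.6049 -0.0211  0.146 ] [ 0.6344 -0.0604  0.13  ] -53.16265803065736 0.04920460194651877
gauge side [ 0.6028 -0.0227  0.146 ]
mat [[ 0.4577 -0.2738  0.006 ]
 [ 0.482  -0.4012  0.006 ]
 [ 0.3572 -0.4246  0.006 ]
 [ 0.3322 -0.2978  0.006 ]] [ 0.4073 -0.3494  0.006 ]
0.1297403461967857 -79.2092216127509
0.12694618557374793 -169.37138784481706
0.12930523748688502 101.16912140083463
0.12779954040734962 10.826029363045665
[[-0.9196  0.3929 -0.0011]
 [ 0.3929  0.9196 -0.0017]
 [ 0.0004 -0.002  -1.    ]]
```

>>> apply_moves:
  plan:
    - [0, 0, 0, 0, 0, 0.175, -1]
    - [0, 0, 0, 0, 0, 0.175, -1]
    - [0, 0, 0, 0, 0, 0.175, -1]
    - [-0.0575, -0.006, 0, 0, 0, 0, -1]
    - [-0.0575, -0.006, 0, 0, 0, 0, -1]
    - [-0.0575, -0.006, 0, 0, 0, 0, -1]
    - [-0.0575, -0.006, 0, 0, 0, 0, -1]
    - [-0.0575, -0.006, 0, 0, 0, 0, -1]
  force: 25

```text
t: 1.1
tcp_pos: [0.3942, 0.3248, 0.2054]
tool_rot: [0.448, 0.894, -0.0, -0.0]
force: [-0.4, -0.5, -0.0]
finger_gap: 0.998
gripper_force: 0.0
```

>>> apply_moves:
  plan:
    - [-0.0575, -0.006, 0, 0, 0, 0, -1]
    - [-0.0575, -0.006, 0, 0, 0, 0, -1]
    - [-0.0575, -0.006, 0, 0, 0, 0, -1]
    - [-0.0575, -0.006, 0, 0, 0, 0, -1]
    - [-0.0575, -0.006, 0, 0, 0, 0, -1]
    - [-0.0575, -0.006, 0, 0, 0, 0, -1]
    - [0, 0, 0, 0, 0, 0, -1]

```text
t: 1.98
tcp_pos: [0.5738, 0.0247, 0.2052]
tool_rot: [0.45, 0.893, -0.0, 0.001]
force: [-1.6, 0.5, 0.3]
finger_gap: 0.999
gripper_force: 0.0
```

Run:
```python
from h import *
import cv2
s=sense();w=snapshot("wrist");cv2.imwrite("pics/w1.png",w[:,:,::-1]);print(s["t"],s["tcp_pos"],s["tool_rot"],s["q"])
np.savez("w1.npz",p=s["tcp_pos"],q=s["tool_rot"])
```

```text
1.975 [0.57377332 0.0247148  0.2052112 ] [ 4.50283278e-01  8.92885231e-01 -7.06786621e-05  9.64074119e-04] [-1.51033703e-01  4.58880543e-01  1.56403990e+00 -8.16311923e-04
  1.11688363e+00 -7.87307124e-01]
```

View pics/w1.png

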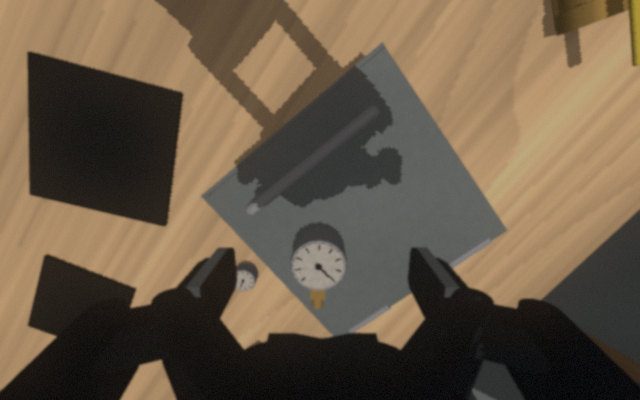

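The wrist view shows the gauge dial centred at (319,265) with its stem tip at (318,305), midway between the open fingers. The handle bar runs (252,208)-(377,111).

Run:
```python
from h import *
np.set_printoptions(precision=4,suppress=True)
d=np.load("w1.npz");P=(d["p"],d["q"]);f=lambda u,v,z:ray("wrist",(u,v),z,P)
g=f(319,265,.146);s=f(318,305,.130);print(g,s,np.degrees(np.arctan2(*(s-g)[1::-1])),np.linalg.norm(s-g))
H=np.array([f(252,208,.152),f(377,111,.152)]);print(H,H.mean(0),np.linalg.norm(H[1]-H[0]),np.degrees(np.arctan2(*(H[1]-H[0])[1::-1])))
R=Ro.from_quat(d["q"]).as_matrix();print("tool shift",R.T@(np.r_[g[:2],.205]-d["p"]))
```

```text
[ 0.6045 -0.0203  0.146 ] [ 0.6344 -0.0629  0.13  ] -54.95412428112538 0.05444659060741375
[[ 0.5294 -0.0086  0.152 ]
 [ 0.5628  0.1084  0.152 ]] [0.5461 0.0499 0.152 ] 0.12164721945124933 74.09167254438267
tool shift [-0.0545 -0.002   0.0003]
```

>>> apply_moves:
  plan:
    - [-0.0545, -0.002, 0, 0, 0, 0, -1]
    - [0, 0, 0.03, 0, 0, 0, -1]
    - [0, 0, 0.03, 0, 0, 0, -1]
    - [0, 0, 0.02, 0, 0, 0, -1]
    - [0, 0, 0.008, 0, 0, 0, -1]
    - [0, 0, 0, 0, 0, 0, -1]
    - [0, 0, 0, 0, 0, 0, -1]

```text
t: 2.9
tcp_pos: [0.603, -0.0158, 0.1186]
tool_rot: [0.448, 0.894, 0.0, 0.001]
force: [0.4, -0.4, -0.6]
finger_gap: 0.995
gripper_force: 0.0
```

>>> apply_moves:
  plan:
    - [0, 0, 0, 0, 0, 0, 0]
    - [0, 0, 0, 0, 0, 0, 0.2]
    - [0, 0, 0, 0, 0, 0, 0.4]
    - [0, 0, 0, 0, 0, 0, 0.6]
    - [0, 0, 0, 0, 0, 0, 1]
    - [0, 0, 0, 0, 0, 0, 1]
    - [0, 0, 0, 0, 0, 0, 1]
    - [0, 0, 0, 0, 0, 0, 1]
  force: 25

```text
t: 3.9
tcp_pos: [0.604, -0.0172, 0.1203]
tool_rot: [0.448, 0.894, 0.0, 0.002]
force: [-1.5, -0.8, 10.7]
finger_gap: 0.001
gripper_force: 5.5
```

Run:
```python
from h import *
import cv2
w=snapshot("wrist");s=sense();t=snapshot("top")[100:300,200:440];d=snapshot("side")[110:260,270:450]
t=cv2.resize(t,(480,400));d=cv2.resize(d,(320,267));w=cv2.resize(w,(320,200))
a=np.zeros((467,800,3),np.uint8);a[:400,:480]=t;a[:267,480:]=d;a[267:,480:]=w
cv2.imwrite("pics/m1.png",cv2.convertScaleAbs(a[:,:,::-1],alpha=1.4,beta=15))
print(s["t"],s["tcp_pos"],s["finger_gap"],s["gripper_force"],s["force"])
```

```text
3.95 [ 0.60401954 -0.01716035  0.12034613] 0.0021402330254826304 5.465320754447021 [-1.98382842 -0.64235707 10.38539433]
```

View pics/m1.png

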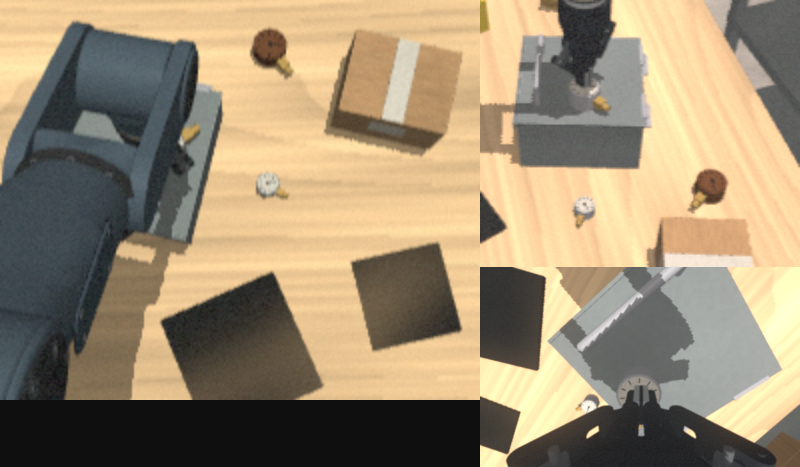

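Run:
```python
from h import *
import cv2
s=sense();w=snapshot("wrist")[200:400,190:450];d=snapshot("side")[130:200,285:375];o=cv2.imread("pics/side0.png")[130:200,285:375,::-1]
a=np.zeros((560,800,3),np.uint8);a[:308,:400]=cv2.resize(w,(400,308));a[:311,400:]=cv2.resize(d,(400,311),interpolation=2);a[311:,400:720]=cv2.resize(o,(320,249),interpolation=2)
cv2.imwrite("pics/m2.png",cv2.convertScaleAbs(a[:,:,::-1],alpha=1.7,beta=25))
print(s["tcp_pos"],s["tool_rot"],s["q"],s["gripper_force"])
c=calibration("side");
for X in [s["tcp_pos"],(.6045,-.0203,.146)]:
  p=c["camera_matrix"]@(c["R"]@X+c["t"]);print("side proj",p[:2]/p[2], "in pic",400+(p[0]/p[2]-285)*400/90,(p[1]/p[2]-130)*311/70)
```

```text
[ 0.60402357 -0.01718298  0.12033881] [4.47849399e-01 8.94106046e-01 1.14368433e-04 2.29833932e-03] [-2.12681233e-01  6.03875429e-01  1.56742472e+00 -1.12241210e-03
  9.65783970e-01 -8.54121421e-01] 5.464701523887925
side proj [327.85348128 163.41334274] in pic 590.4599167988247 148.45070847580814
side proj [328.38549091 157.80337679] in pic 592.8244040365034 123.52643117104033
```

View pics/m2.png

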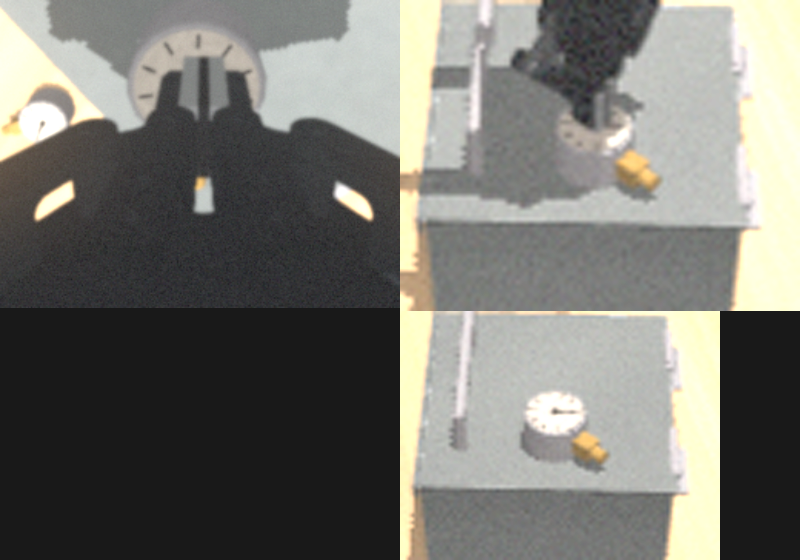

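The fingers closed on top of the dial, so the real tips are about 26 mm behind the reported TCP. I'll lift, open and grasp lower.

>>> apply_moves:
  plan:
    - [0, 0, -0.02, 0, 0, 0, 1]
    - [0, 0, -0.02, 0, 0, 0, 1]
    - [0, 0, 0, 0, 0, 0, 1]
    - [0, 0, 0, 0, 0, 0, 1]

```text
t: 4.65
tcp_pos: [0.6019, -0.0161, 0.157]
tool_rot: [0.448, 0.894, -0.0, -0.001]
force: [0.5, 0.8, -1.0]
finger_gap: 0.004
gripper_force: 0.0
```

Run:
```python
from h import *
import cv2
s=sense();w=snapshot("wrist");w=np.hstack([w[180:400,190:450]])
cv2.imwrite("pics/m3.png",cv2.resize(cv2.convertScaleAbs(w[:,:,::-1],alpha=1.7,beta=25),None,fx=2.5,fy=2.5))
print(s["tcp_pos"],s["force"],s["finger_gap"],s["gripper_force"])
```

```text
[ 0.6019269  -0.01614053  0.15701877] [ 0.51064436  0.82549945 -1.0294941 ] 0.004449555148175789 0.0
```

View pics/m3.png

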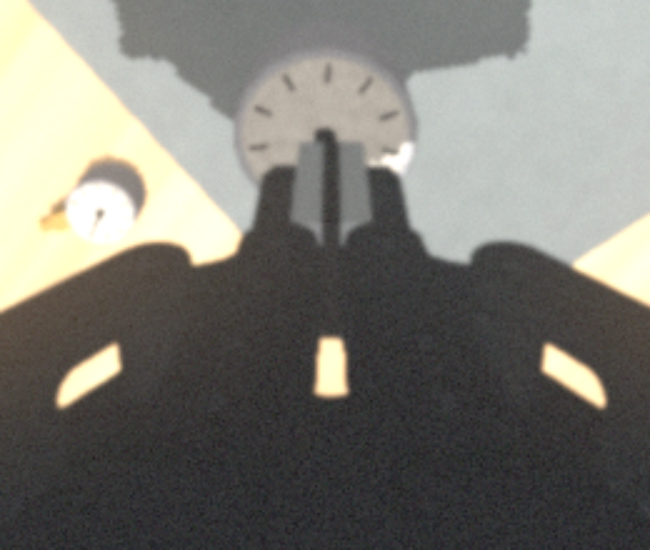

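Free in the air, the shut tips sit at the same picture row (v≈237), so the roughly 26 mm offset is real. The dial looks unharmed.

>>> apply_moves:
  plan:
    - [-0.004, 0, 0, 0, 0, 0, -1]
    - [0, 0, 0, 0, 0, 0, -1]
    - [0, 0, 0, 0, 0, 0, -1]
    - [0, 0, 0, 0, 0, 0, -1]
    - [0, 0, 0, 0, 0, 0, -1]
    - [0, 0, 0.02, 0, 0, 0, -1]
    - [0, 0, 0.015, 0, 0, 0, -1]

```text
t: 5.58
tcp_pos: [0.6047, -0.0193, 0.122]
tool_rot: [0.448, 0.894, -0.0, -0.0]
force: [-0.4, -0.2, -1.1]
finger_gap: 0.999
gripper_force: 0.0
```

>>> apply_moves:
  plan:
    - [0, 0, 0.01, 0, 0, 0, -1]
    - [0, 0, 0.01, 0, 0, 0, -1]
    - [0, 0, 0.008, 0, 0, 0, -1]
    - [0, 0, 0, 0, 0, 0, -1]
    - [0, 0, 0, 0, 0, 0, -1]

```text
t: 6.2
tcp_pos: [0.6052, -0.0195, 0.0949]
tool_rot: [0.448, 0.894, 0.0, 0.0]
force: [0.9, -0.2, -0.3]
finger_gap: 1.0
gripper_force: 0.0
```

>>> apply_moves:
  plan:
    - [0, 0, 0, 0, 0, 0, -0.2]
    - [0, 0, 0, 0, 0, 0, 0]
    - [0, 0, 0, 0, 0, 0, 0.2]
    - [0, 0, 0, 0, 0, 0, 0.3]
    - [0, 0, 0, 0, 0, 0, 0.4]
    - [0, 0, 0, 0, 0, 0, 0.5]
  force: 25

```text
t: 6.95
tcp_pos: [0.6048, -0.0196, 0.0951]
tool_rot: [0.448, 0.894, -0.0, 0.0]
force: [-2.1, -1.2, 5.7]
finger_gap: 0.564
gripper_force: 26.2
```

>>> apply_moves:
  plan:
    - [0, 0, -0.01, 0, 0, 0, 0.5]
    - [0, 0, -0.02, 0, 0, 0, 0.5]
    - [0, 0, -0.025, 0, 0, 0, 0.5]
    - [0, 0, -0.025, 0, 0, 0, 0.5]
    - [0, 0, -0.02, 0, 0, 0, 0.5]
    - [0, 0, 0, 0, 0, 0, 0.5]
    - [0, 0, 0, 0, 0, 0, 0.5]

```text
t: 7.82
tcp_pos: [0.604, -0.0191, 0.1936]
tool_rot: [0.448, 0.894, -0.0, -0.001]
force: [0.2, 0.6, -2.9]
finger_gap: 0.563
gripper_force: 26.5
```

>>> apply_moves:
  plan:
    - [-0.009, -0.022, 0, 0, 0, 0, 0.5]
    - [-0.0165, -0.0445, 0, 0, 0, 0, 0.5]
    - [-0.0165, -0.0445, 0, 0, 0, 0, 0.5]
    - [-0.0165, -0.0445, 0, 0, 0, 0, 0.5]
    - [-0.0165, -0.0445, 0, 0, 0, 0, 0.5]
    - [-0.0165, -0.0445, 0, 0, 0, 0, 0.5]
    - [-0.0165, -0.0445, 0, 0, 0, 0, 0.5]
    - [-0.0165, -0.0445, 0, 0, 0, 0, 0.5]

```text
t: 8.82
tcp_pos: [0.4108, -0.3194, 0.1933]
tool_rot: [0.448, 0.894, 0.001, -0.001]
force: [0.9, -0.2, -2.3]
finger_gap: 0.562
gripper_force: 26.6
```

>>> apply_moves:
  plan:
    - [-0.0085, -0.0225, 0.02, 0, 0, 0, 0.5]
    - [0, 0, 0.04, 0, 0, 0, 0.5]
    - [0, 0, 0.04, 0, 0, 0, 0.5]
    - [0, 0, 0.04, 0, 0, 0, 0.5]
    - [0, 0, 0.02, 0, 0, 0, 0.5]
    - [0, 0, 0, 0, 0, 0, 0.5]
    - [0, 0, 0, 0, 0, 0, 0.5]

```text
t: 9.7
tcp_pos: [0.3995, -0.3393, 0.0347]
tool_rot: [0.448, 0.894, -0.0, 0.0]
force: [-0.1, -0.1, -2.1]
finger_gap: 0.562
gripper_force: 26.7
```

Run:
```python
from h import *
import cv2
s=sense();t=snapshot("top")[150:300,250:490];d=snapshot("side")[200:360,180:380]
a=np.zeros((480,800,3),np.uint8);a[:250,:400]=cv2.resize(t,(400,250));a[:320,400:]=cv2.resize(d,(400,320),interpolation=2)
w=snapshot("wrist");a[250:480,:368]=cv2.resize(w,(368,230))
cv2.imwrite("pics/m4.png",cv2.convertScaleAbs(a[:,:,::-1],alpha=1.7,beta=25))
print(s["tcp_pos"],s["force"],s["finger_gap"],s["gripper_force"])
```

```text
[ 0.39953445 -0.33929305  0.03473022] [-0.12130069 -0.08380202 -2.05181101] 0.5620860743453203 26.658951938152313
```

View pics/m4.png

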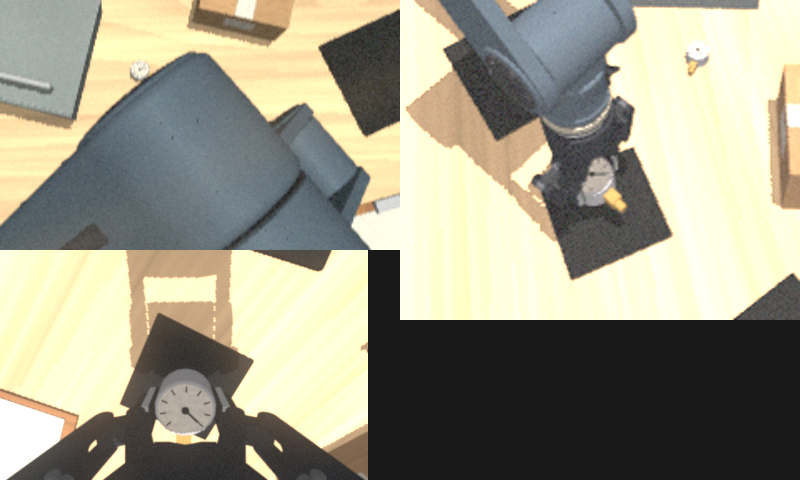

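The gauge is held level, face up, above the small mat.

>>> apply_moves:
  plan:
    - [0, 0, 0.02, 0, 0, 0, 0.5]
    - [0, 0, 0.015, 0, 0, 0, 0.5]
    - [0, 0, 0.006, 0, 0, 0, 0.5]
    - [0, 0, 0.003, 0, 0, 0, 0.5]
    - [0, 0, 0, 0, 0, 0, 0.5]
    - [0, 0, 0, 0, 0, 0, 0.5]

```text
t: 10.6
tcp_pos: [0.3996, -0.3394, -0.0091]
tool_rot: [0.448, 0.894, -0.0, 0.0]
force: [-0.0, -0.1, -1.9]
finger_gap: 0.564
gripper_force: 26.8
```

>>> apply_moves:
  plan:
    - [0, 0, 0.002, 0, 0, 0, 0.5]
    - [0, 0, 0, 0, 0, 0, 0.5]

```text
t: 10.85
tcp_pos: [0.3994, -0.3391, -0.0113]
tool_rot: [0.448, 0.894, -0.0, 0.0]
force: [0.0, -1.1, -2.9]
finger_gap: 0.561
gripper_force: 26.8
```

>>> apply_moves:
  plan:
    - [0, 0, 0.001, 0, 0, 0, 0.5]
    - [0, 0, 0.001, 0, 0, 0, 0.5]
    - [0, 0, 0, 0, 0, 0, 0.5]

```text
t: 11.22
tcp_pos: [0.3994, -0.3392, -0.0128]
tool_rot: [0.448, 0.894, -0.0, 0.0]
force: [-0.8, 0.0, 4.0]
finger_gap: 0.563
gripper_force: 27.3
```

Contact is made, so I release and rise.

>>> apply_moves:
  plan:
    - [0, 0, 0, 0, 0, 0, -0.3]
    - [0, 0, 0, 0, 0, 0, -0.6]
    - [0, 0, 0, 0, 0, 0, -1]
    - [0, 0, 0, 0, 0, 0, -1]
    - [0, 0, -0.01, 0, 0, 0, -1]
    - [0, 0, -0.03, 0, 0, 0, -1]
    - [0, 0, -0.0625, 0, 0, 0, -1]
    - [0, 0, -0.0625, 0, 0, 0, -1]

```text
t: 12.22
tcp_pos: [0.399, -0.3387, 0.1535]
tool_rot: [0.448, 0.894, 0.0, -0.0]
force: [0.6, -0.5, 0.4]
finger_gap: 1.001
gripper_force: 0.0
```

>>> apply_moves:
  plan:
    - [0, 0, -0.05, 0, 0, 0.179, -1]
    - [0, 0, 0, 0, 0, 0.179, -1]
    - [0, 0, 0, 0, 0, 0.179, -1]
    - [0, 0, 0, 0, 0, 0.179, -1]
    - [0, 0, 0, 0, 0, 0.179, -1]
    - [0.02, 0.0, 0, 0, 0, 0, 0]
    - [0.055, 0.004, 0, 0, 0, 0, 0]
    - [0.055, 0.004, 0, 0, 0, 0, 0]

```text
t: 13.22
tcp_pos: [0.4396, -0.2128, 0.2018]
tool_rot: [0.79, 0.613, 0.0, -0.0]
force: [0.2, 0.9, -0.4]
finger_gap: 0.505
gripper_force: 0.0
```

>>> apply_moves:
  plan:
    - [0.055, 0.004, 0, 0, 0, 0, 0]
    - [0.055, 0.004, 0, 0, 0, 0, 0]
    - [0.055, 0.004, 0, 0, 0, 0, 0]
    - [0.055, 0.004, 0, 0, 0, 0, 0]
    - [0.055, 0.003, 0, 0, 0, 0, 0]
    - [0, 0, 0, 0, 0, 0, 0]
    - [0, 0, 0, 0, 0, 0, 0]

```text
t: 14.1
tcp_pos: [0.5258, 0.047, 0.2017]
tool_rot: [0.79, 0.614, -0.0, -0.0]
force: [0.8, -0.3, -0.4]
finger_gap: 0.498
gripper_force: 0.0
```

>>> apply_moves:
  plan:
    - [0, 0, 0, -0.145, 0, 0, 0]
    - [0, 0, 0, -0.145, 0, 0, 0]
    - [0, 0, 0, -0.145, 0, 0, 0]
    - [0, 0, 0, 0, 0, 0, 0]
    - [0, 0, 0, 0, 0, 0, 0]

```text
t: 14.72
tcp_pos: [0.5285, 0.0451, 0.2026]
tool_rot: [0.772, 0.597, 0.132, 0.171]
force: [1.6, 0.8, -0.1]
finger_gap: 0.501
gripper_force: 0.0
```

Run:
```python
from h import *
import cv2
np.set_printoptions(precision=4,suppress=True)
s=sense();w=snapshot("wrist");d=snapshot("side")[250:360,220:340]
a=np.zeros((400,800,3),np.uint8);a[:400,:640]=w;a[:147,640:]=cv2.resize(d,(160,147))
cv2.imwrite("pics/m5.png",cv2.convertScaleAbs(a[:,:,::-1],alpha=1.4,beta=25))
R=Ro.from_quat(s["tool_rot"]).as_matrix();print(s["t"],s["tcp_pos"],s["q"],s["force"],s["finger_gap"]);print(R)
print("to bar in tool axes",R.T@(np.array([.5455,.047,.150])-s["tcp_pos"]))
np.savez("w2.npz",p=s["tcp_pos"],q=s["tool_rot"])
```

```text
14.725 [0.5285 0.0451 0.2026] [-0.0804  0.2897  1.9958 -0.1755  0.4317  0.3175] [ 1.5984  0.7557 -0.1199] 0.5008252713068079
[[ 0.2516  0.8773  0.4087]
 [ 0.9678 -0.228  -0.1063]
 [-0.      0.4223 -0.9064]]
to bar in tool axes [ 0.0061 -0.0077  0.0544]
```

View pics/m5.png

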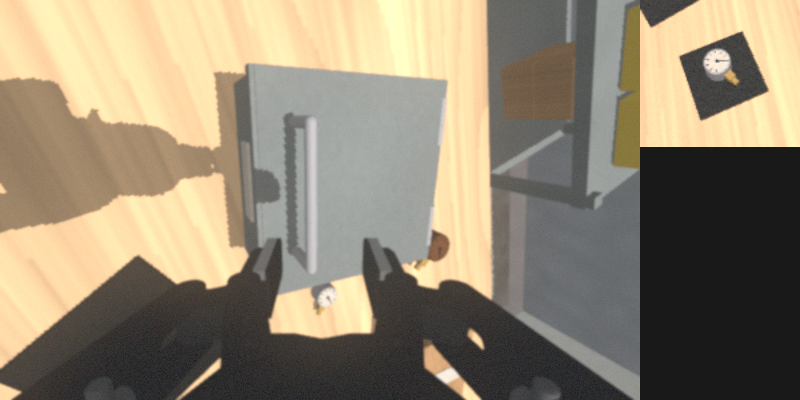

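The gauge sits face up, wholly on the mat. The handle bar runs (312,119)-(311,270) between the half-open fingers.

Run:
```python
from h import *
np.set_printoptions(precision=4,suppress=True)
d=np.load("w2.npz");P=(d["p"],d["q"]);R=Ro.from_quat(d["q"]).as_matrix()
H=np.array([ray("wrist",u,.150,P) for u in [(312,119),(311,270)]]);m=H.mean(0);e=H[1]-H[0]
print(H,m,np.linalg.norm(e),np.degrees(np.arctan2(e[1],e[0])));print("bar in tool",R.T@(m-d["p"]))
```

```text
[[ 0.5626  0.1075  0.15  ]
 [ 0.5292 -0.0124  0.15  ]] [0.5459 0.0476 0.15  ] 0.1244210090862257 -105.60552736330754
bar in tool [ 0.0067 -0.0075  0.0545]
```

>>> apply_moves:
  plan:
    - [0.006, -0.0075, 0.02, 0, 0, 0, 0]
    - [0, 0, 0.025, 0, 0, 0, 0]
    - [0, 0, 0.02, 0, 0, 0, 0]
    - [0, 0, 0.015, 0, 0, 0, 0]
    - [0, 0, 0.015, 0, 0, 0, 0]
    - [0, 0, 0, 0, 0, 0, 0]
    - [0, 0, 0, 0, 0, 0, 0]

```text
t: 15.7
tcp_pos: [0.5609, 0.0436, 0.1126]
tool_rot: [0.772, 0.598, 0.132, 0.171]
force: [-0.6, -0.1, 0.3]
finger_gap: 0.502
gripper_force: 0.0
```

>>> apply_moves:
  plan:
    - [0, 0, 0, 0, 0, 0, 0.3]
    - [0, 0, 0, 0, 0, 0, 0.6]
    - [0, 0, 0, 0, 0, 0, 1]
    - [0, 0, 0, 0, 0, 0, 1]
    - [0, 0, 0, 0, 0, 0, 1]
  force: 50

```text
t: 16.32
tcp_pos: [0.561, 0.0437, 0.1131]
tool_rot: [0.772, 0.598, 0.133, 0.171]
force: [-2.2, -0.7, 7.1]
finger_gap: 0.098
gripper_force: 48.8
```

Run:
```python
from h import *
np.set_printoptions(precision=4,suppress=True)
s=sense();R=Ro.from_quat(s["tool_rot"]).as_matrix()
print(s["tcp_pos"],s["force"],s["finger_gap"],s["q"]);print("bar in tool",R.T@(np.array([.5458,.0473,.15])-s["tcp_pos"]))
print("hinge in tool",R.T@(np.array([.5458,.0473,.15])+np.array([.17*.968,-.17*.25,-.04])-s["tcp_pos"]))
```

```text
[0.561  0.0437 0.1131] [-2.1973 -0.6731  7.1059] 0.09808673312063407 [-0.0781  0.5035  2.0099 -0.3585  0.2102  0.5102]
bar in tool [-0.0003  0.0014 -0.0401]
hinge in tool [-0.0003  0.1385  0.0681]
```

>>> apply_moves:
  plan:
    - [0, 0.0058, -0.0107, 0.0785, 0, 0, 1]
    - [0, 0.0058, -0.0107, 0.0785, 0, 0, 1]
    - [0, 0.0058, -0.0107, 0.0785, 0, 0, 1]
    - [0, 0, 0, 0, 0, 0, 1]

```text
t: 16.82
tcp_pos: [0.5655, 0.0424, 0.1485]
tool_rot: [0.787, 0.609, 0.061, 0.078]
force: [0.3, 0.5, -3.9]
finger_gap: 0.094
gripper_force: 51.0
```

>>> apply_moves:
  plan:
    - [0, 0.0058, -0.0107, 0.0785, 0, 0, 1]
    - [0, 0.0058, -0.0107, 0.0785, 0, 0, 1]
    - [0, 0.0058, -0.0107, 0.0785, 0, 0, 1]
    - [0, 0, 0, 0, 0, 0, 1]

```text
t: 17.32
tcp_pos: [0.5771, 0.0392, 0.1812]
tool_rot: [0.791, 0.612, -0.013, -0.016]
force: [-2.7, 0.7, -2.3]
finger_gap: 0.093
gripper_force: 51.7
```

>>> apply_moves:
  plan:
    - [0, 0.0058, -0.0107, 0.0785, 0, 0, 1]
    - [0, 0.0058, -0.0107, 0.0785, 0, 0, 1]
    - [0, 0.0058, -0.0107, 0.0785, 0, 0, 1]
    - [0, 0.0058, -0.0107, 0.0785, 0, 0, 1]
    - [0, 0, 0, 0, 0, 0, 1]
    - [0, 0, 0, 0, 0, 0, 1]
    - [0, 0, 0, 0, 0, 0, 1]

```text
t: 18.2
tcp_pos: [0.6052, 0.0315, 0.22]
tool_rot: [0.778, 0.603, -0.108, -0.138]
force: [-4.8, -1.1, 0.4]
finger_gap: 0.091
gripper_force: 52.5
```

Run:
```python
from h import *
import cv2
np.set_printoptions(precision=4,suppress=True)
s=sense();R=Ro.from_quat(s["tool_rot"]).as_matrix()
print(s["t"],s["tcp_pos"],s["force"],s["finger_gap"],s["gripper_force"],s["q"])
b=s["tcp_pos"]+R@[0,.0014,-.0401];hx=np.array([.968,-.25,0]);h=np.array([.5458,.0473,.15])+.17*hx-[0,0,.04]
v=b-h;print("lid angle",np.degrees(np.arctan2(v[2],-v@hx)-np.arctan2(.04,.17)),"radius",np.hypot(v[2],v@hx),.1746,"tool tilt",np.degrees(np.arcsin(R[:,2]@hx)))
t=snapshot("side");np.save("side_end.npy",t)
a=np.zeros((400,800,3),np.uint8);a[:300,:]=cv2.resize(t[60:360,:],(800,375))[:300];
a=cv2.resize(t[80:240,240:440],(800,600)) if 0 else np.hstack([cv2.resize(t[90:220,250:400],(450,390)),cv2.resize(snapshot("top")[100:280,200:440],(350,390))])
cv2.imwrite("pics/m6.png",cv2.convertScaleAbs(a[:,:,::-1],alpha=1.4,beta=20))
c=calibration("side")
for th in (40,45,50):   # front lid corner (right side) projected, for checking
  T=np.radians(th);hy=np.array([.25,.968,0]);X=h-hy*.103-hx*.204*np.cos(T)+np.array([0,0,.204*np.sin(T)])
  p=c["camera_matrix"]@(c["R"]@X+c["t"]);u=p[:2]/p[2];print(th,(u[0]-250)*3,(u[1]-90)*3)
```

```text
18.2 [0.6052 0.0315 0.22  ] [-4.8459 -1.1379  0.3834] 0.09118122062115405 52.470703125 [-0.1504  0.6569  1.1919  0.0337  1.6438  0.0992]
lid angle 44.38008880002997 radius 0.17428128157921277 0.1746 tool tilt -20.195897267863398
40 164.40988336727935 166.88146404685963
45 178.29015980804735 155.44739145335888
50 193.85255707326172 144.76342360418627
```

View pics/m6.png

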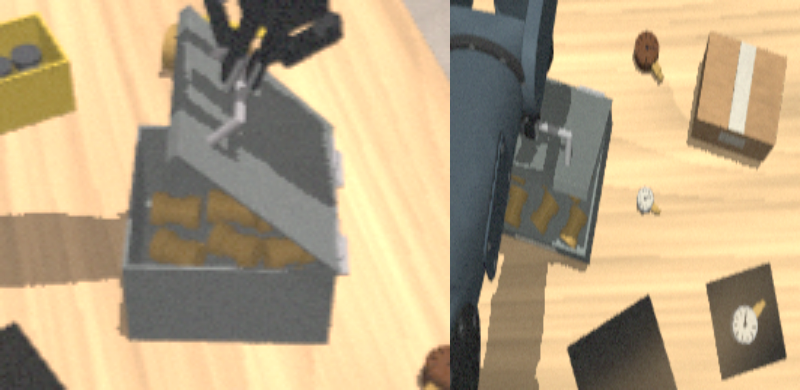

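The lid's near front corner appears at about (175,156), against a predicted (178,155) for 45°. The arm pose gives 44.4°, the grip is firm, and the gauge is still on the mat.

```bash
python3 -c "
from station import *
print(sign_off())"
```

```text
the job is handed in; nothing more can be done
None
```

The gauge is face up on the smallest mat and released, and the job is handed in with the arm holding the lid open at about 44–45°. On the first grasp the fingers closed on top of the dial and pressed it with about 10 N. It looked unharmed in the camera view, and I then regripped it at about 27 N per finger.

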